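# Push a sample vial through the sprung flap of the one-way dock

### The job

Take the vial with the blue filling, stand it on the entry of the one-way dock, then push it upright along the dock's floor through the sprung flap, not lowered in from above and without jamming it, until it presses lightly against the red buffer of the backstop: about 6 N for half a second, never more than 15 N there or it may crack. Let go and leave the vial standing there with the flap swung shut behind it. Leave the other vial, the jar and the bottle where they are.

Things in the scene. Friction and masses are not known exactly. Their poses are not given: they have to be found in the camera images.
- vial: The sample vial to load: upright clear round vial with blue filling and white screw cap, 28 mm across (cap 29 mm), 98 mm tall, loose, about 50 g. Origin at the centre of its underside, z up along the vial. Fragile. Once it touches the buffer, a few millimetres of further pushing overload it (a stiff grip: less).
- dock: One-way vial dock, fixed: aluminium plate 215 x 70 mm, 6 mm thick, carrying a straight lane that is open from above. Origin on the worktop (underside of the plate) in the middle of the gateway; x along the lane in the direction of pushing, y to the left, z up. Plate from x = -65 to +150 mm; clear walls from x = 7 to 150 mm, inner faces at y = -19 and +22.5 mm, tops 51 mm above the worktop.
- gate (a point): Middle of the gateway on the dock's floor (dock x = 0, y = 0, 6 mm above the worktop; axes as the dock). The flap shuts here. Two blue posts at dock x = -14 to -2 mm leave an opening from y = -18 to +18 mm; their tops are 52 mm above the worktop.
- entry (a point): Middle of the dock's open entry, on its floor (dock x = -42 mm, y = 0, 6 mm above the worktop; axes as the dock): stand the vial here. Two blue cheeks, 18 mm high above the floor, run from x = -50 to -13 mm beside it and narrow from about 65 to 36 mm apart.
- flap (a joint): Angle of the orange sprung flap: leaf 3 mm thick, 36 mm wide, 13 to 47 mm above the worktop, vertical hinge at dock x = 0, y = +20.5 mm. 0 = shut; grows to about 1.57 as it is pushed inward (dock +x), then along the left wall. It opens inward only. A spring shuts it: about 0.4 N at its free edge starts it, up to about 4 N on a vial. To shut it needs the lane clear for 40 mm past the gateway.
- flap_edge (a point): Middle of the free edge of the flap, 38 mm from the hinge line, 30 mm above the worktop.
- backstop: Black block, steel screw head on top, fixed in the lane 100 to 115 mm past the gateway. Origin in the middle of the foot of its front face, on the dock's floor; x as the dock's x. Block 34 mm wide, 38 mm high, 16 mm deep; screw head 48 mm above the worktop. From its face a red buffer disc, 22 mm across, centred 20 mm above the floor, sticks out towards the gateway by 3 to 19 mm: rigid, set differently each time, not reported: feel for it.
- vial_white: Bystander: vial of the same size with white filling, 28 mm across, 98 mm tall; origin at the centre of its underside. Leave alone.
- jar: Bystander: sample jar with white cap and grey content, 33 mm across, 55 mm tall; origin at the centre of its underside. Leave alone.
- bottle: Bystander: reagent bottle with blue cap, 57 mm across, 110 mm tall; origin at the centre of its underside. Leave alone.
Not all that is in view belongs to the job. Leave any purple look-alike of the vial alone.

How it is judged (in metres and radians):
On the way, in this order (a step that is already met when the one before it is completed fails the run):
1. the vial stands in the gateway, on the dock's floor, and holds the flap open (value of joint flap above 0.5 rad and x of vial in the frame of dock between -0.012 and 0.045 m and y of vial in the frame of dock between -0.02 and 0.02 m and z of vial in the frame of dock below 0.022 m and angle between vial's own z axis and vertical below 0.25 rad), for 0.1 s.
2. the vial, upright and past the flap, is pressed against the backstop's buffer with more than 3 N (contact force between vial and backstop above 3 N and x of vial in the frame of backstop above -0.036 m and angle between vial's own z axis and vertical below 0.2 rad), for 0.2 s.
At the end, for the whole second after the job is handed in: The vial stands upright (within 0.08 rad) and at rest on the dock's floor at the backstop (its axis 15 to 35.5 mm before the block's face, which spans the buffer's settings), released, with the flap shut behind it (under 0.08 rad) (value of joint flap below 0.08 rad and x of vial in the frame of backstop between -0.0355 and -0.015 m and y of vial in the frame of backstop between -0.02 and 0.02 m and z of vial in the frame of dock below 0.01 m and angle between vial's own z axis and vertical below 0.08 rad and linear speed of vial below 0.02 m/s); the robot touches nothing.
It fails at once if the vial is pressed against the backstop's buffer with more than 15 N (contact force between vial and backstop above 15 N).
It fails at once if the vial is jammed against the dock (floor, posts, walls or flap) with more than 40 N (contact force between vial and dock above 40 N).
It fails at once if the vial is lowered into the lane beyond the gateway from above instead of being pushed along the floor (x of vial in the frame of dock between 0 and 0.15 m and y of vial in the frame of dock between -0.03 and 0.03 m and z of vial in the frame of dock between 0.024 and 0.05 m).
It fails at once if the vial is tipped over (angle between vial's own z axis and vertical above 0.6 rad).
It fails at once if the other vial, the jar or the bottle is moved more than 15 mm (distance of any of vial_white, jar, bottle from where it was at the start of the episode above 0.015 m).
It also fails if it takes over 61 s, if anything falls off the work surface, if the arm or the gripper's body presses on something with over 40 N, if the wrist force passes 120 N, or if a joint passes its speed limit or range.

### The arm

A 6-joint arm with a two-finger parallel gripper is mounted at the origin on a cart in front of the work surface, level with it; the furniture and walls round the work are solid. World frame = base frame: x ahead of the robot, y to its left, z up, the work surface at z = 0. Lengths are in m, angles in degrees, forces in N, time in s.
With the tool pointing down it reaches from about 0.15 to 0.775 m from the base axis. Payload 6.1 kg.
Tool frame: the origin (TCP) lies between the finger pads; the fingertips stand 19 mm ahead of it and the grasp point (between the pads) is the TCP; y points along the fingers, x is the direction in which the jaws open and shut, and the axes are right-handed (so a half turn about y gives the same grasp; the last joint's range is limited). The gripper opens to 85 mm and grips with 20 to 120 N. Pads are 22 mm wide; open, the fingers measure 114 mm over their backs; the gripper's body (76 mm by 85 mm) begins 54 mm behind the grasp point. The pads swing forward as they close: fully open they stand 13 mm farther back than shut.
Start: joints at [-66.921, 7.208, -2.269, 80.523, 0, 90], TCP at [0.206, -0.483, 0.25] pointing down, gripper open.
Joint ranges: [-155.77, 155.77], [-54.66, 111.73], [-72.52, 77.12], [-102.08, 115.82], [-83.92, 84.16], [-180, 180]. Speed limits (degrees/s): [136.94, 136.94, 172.46, 180, 180, 180].

### API

Orientations are given as [roll, pitch, yaw] about the fixed x, y, z axes, in that order (R = Rz(yaw) Ry(pitch) Rx(roll)).
In Python, from workcell import observe, get_image, camera_info, sign_off, find_in, outline_of, tip_of gives the robot as it stands.
- The arm moves only by the shell command python3 -m jog 'ROWS' [FORCE]. ROWS is JSON, one flat list of numbers, 7 for each row, row after row: the shift along the tool's x, y, z in m, then the turn, a rotation vector about the tool's x, y, z in rad, then the closure in counts, from 0 (fully open) to 255 (shut). A call has exactly 10 rows; each row is the pose to reach, as a shift and turn from the pose commanded when the call began, along the tool's axes at that moment; what a row does not reach only later rows make up. A row lasts 1/8 s, in which the tool goes at most 62.5 mm and 10.7 degrees, less where a joint would pass 70% of its speed; a pose out of reach is approached as far as the arm can. A call with a gripper value outside its range is refused whole. The fingers move at their own pace and stop on an object; FORCE is the grip in N (left out, the last holds). Time passes only in rows, so rows that repeat a pose let the fingers close, or fill a call up. It gives the time, the measured TCP pose, the force and the opening at its end, in the units of the state.
- observe(): the state, without advancing time (a new reading comes with each control period).
- get_image(name): name is "side" or "top"; returns the picture (480x640x3 uint8, blue, green, red); there is no depth.
- camera_info(name): a dict with "fx", "fy", "cx", "cy" (pixels), "pose" (4x4, takes a point from camera to world coordinates). Camera axes: x right, y up, looking along -z (the intrinsics and any distortion apply to the point x, -y, -z); pixel columns grow to the right and rows downward; lengths in m; the calibration is good to about 2 mm. A picture is of the moment at which its call begins. camera_info takes no time and is no camera call.
- sign_off(): hands the job in, once; it reports no verdict.
Trained networks look in the newest picture that a camera, given by its name, has taken for a name from the list of things; names that differ only in an ending like _2 or _b are one class to them, and where a whole thing is asked for, a point or a joint stands for the part that bears it (a point fixed in the world has none). Each returns a list of dicts, best first, with "confidence" (0 to 1); they miss things now and then, are a little off and sometimes report something else, mostly with a low value. They report only what shows in the picture. A call takes as long as a camera call. They do not tell look-alikes from the thing itself.
- find_in(camera, thing): "location" ([x, y, z] in m, in the coordinates of the camera as it stood for that picture, good to about 4 mm: the middle of the surface that is visible of it).
- outline_of(camera, thing): "region" (480x640 bool, what is visible of it).
- tip_of(camera, thing): "location" ([x, y, z] in m, in the coordinates of the camera as it stood for that picture, good to about 4 mm: a listed point, or the origin of a listed thing).
The state is a dict: "t": time; "joint_pos": joint angles; "joint_velocities": joint speeds; "joint_efforts": joint torques, N m; "tool_pos": TCP position; "ee_rot": TCP orientation; "force": force on the tool from outside, world axes, zero at the start; "torque": the same for the moment, N m; "width": finger opening in m.
Only numpy, scipy, OpenCV 4.12 (cv2) and the standard library are available. Lean on these libraries where they do the work, as an engineer would, in place of code of your own. Each camera call takes 0.05 s, during which the arm holds its last target. There are 200 camera calls.

## Working session

There is one attempt and no reset: what is moved stays moved. The work goes in short steps, Python scripts to look and compute and a shell command to move; the robot and the scene stay as the last step left them, time stands still between calls to the robot, and variables do not carry over. Pictures are saved under pics/ and viewed, about 8 in all and at most 12, crops included, and the job is handed in when it is done.

```bash
mkdir -p pics; ls; cat > h.py <<'E'
import numpy as np, cv2
from workcell import *
def w(cam,p):
    T=np.array(camera_info(cam)["pose"]); return T[:3,:3]@np.array(p)+T[:3,3]
def px(cam,p):
    c=camera_info(cam);T=np.array(c["pose"]);q=T[:3,:3].T@(np.array(p)-T[:3,3])
    return c["cx"]+c["fx"]*q[0]/-q[2], c["cy"]+c["fy"]*(-q[1])/-q[2]
def ray(cam,u,v,z):
    c=camera_info(cam);T=np.array(c["pose"]);d=T[:3,:3]@np.array([(u-c["cx"])/c["fx"],-(v-c["cy"])/c["fy"],-1])
    return T[:3,3]+d*(z-T[2,3])/d[2]
E
python3 - <<'E'
from h import *
np.set_printoptions(precision=4,suppress=True)
for c in ("side","top"):
    cv2.imwrite(f"pics/{c}1.png",get_image(c)); print(c,{k:np.round(v,3).tolist() if k=="pose" else v for k,v in camera_info(c).items()})
for c in ("side","top"):
    for t in ("vial","gate","entry","flap_edge","backstop","dock"):
        for r in tip_of(c,t): 
            p=w(c,r["location"]); print(c,t,round(r["confidence"],2),p,np.round(px(c,p)))
    for r in find_in(c,"vial"): p=w(c,r["location"]); print(c,"find vial",round(r["confidence"],2),p,np.round(px(c,p)))
print(observe())
E
```

```text
pics
side {'fx': 463.1005027469484, 'fy': 463.1005027469484, 'cx': 317.6222817292161, 'cy': 243.28097224243447, 'pose': [[0.906, -0.238, 0.349, 0.86], [0.422, 0.556, -0.716, -0.706], [-0.024, 0.797, 0.604, 0.622], [0.0, 0.0, 0.0, 1.0]]}
top {'fx': 609.9965949998178, 'fy': 609.9965949998178, 'cx': 320.4629072941492, 'cy': 242.84135296892995, 'pose': [[-0.029, 0.989, -0.142, 0.398], [-1.0, -0.03, -0.003, -0.057], [-0.007, 0.142, 0.99, 1.109], [0.0, 0.0, 0.0, 1.0]]}
side vial 0.93 [ 0.4    -0.1761  0.0018] [227. 289.]
side vial 0.73 [ 0.5252 -0.0975 -0.001 ] [302. 282.]
side vial 0.7 [ 0.4655 -0.1434  0.0028] [264. 287.]
side gate 0.67 [0.4858 0.1183 0.008 ] [327. 219.]
side gate 0.49 [ 0.4322 -0.279   0.0031] [210. 329.]
side entry 0.8 [0.4432 0.126  0.0071] [313. 213.]
side entry 0.63 [0.4859 0.1229 0.0014] [328. 220.]
side entry 0.21 [ 0.4639 -0.1412  0.002 ] [264. 287.]
side flap_edge 0.59 [0.4865 0.1071 0.0333] [326. 212.]
side backstop 0.58 [0.5881 0.1149 0.0004] [368. 232.]
side backstop 0.54 [ 0.647  -0.0975  0.0022] [359. 298.]
side backstop 0.51 [0.4851 0.1221 0.0073] [328. 21
[... 755 characters left out ...]
find vial 0.72 [ 0.4601 -0.1464  0.0964] [378. 290.]
top find vial 0.72 [ 0.5185 -0.1004  0.0959] [349. 256.]
top find vial 0.61 [ 0.4271 -0.2776  0.0538] [453. 309.]
top find vial 0.26 [0.4832 0.1248 0.0447] [220. 284.]
{'t': 0.8, 'joint_pos': array([-66.9217,   7.2057,  -2.2699,  80.5235,  -0.0001,  89.9991]), 'joint_velocities': array([ 0.0381,  0.0805,  0.0353,  0.0587, -0.1009, -0.0263]), 'joint_efforts': array([  0.0003, -43.564 ,  35.307 ,   0.0008,   0.0002,   0.    ]), 'tool_pos': array([ 0.2058, -0.483 ,  0.2503]), 'ee_rot': array([-90.0001,  -0.0009, -66.9207]), 'force': array([-0.1501,  0.7336,  0.6239]), 'torque': array([ 0.0203,  0.0262, -0.0452]), 'width': 0.08548401403173056}
```

```bash
python3 - <<'E'
import cv2,numpy as np
s=cv2.imread("pics/side1.png");t=cv2.imread("pics/top1.png")
a=cv2.resize(s[180:380,180:420],None,fx=2.4,fy=2.4,interpolation=3)
b=cv2.resize(s[190:250,280:400],None,fx=5,fy=5,interpolation=3)
cv2.imwrite("pics/c1.png",a); 
cv2.imwrite("pics/c2.png",cv2.resize(t[180:380,180:480],None,fx=2.6,fy=2.6,interpolation=3))
E
```

```text
(no output)
```

View pics/c1.png

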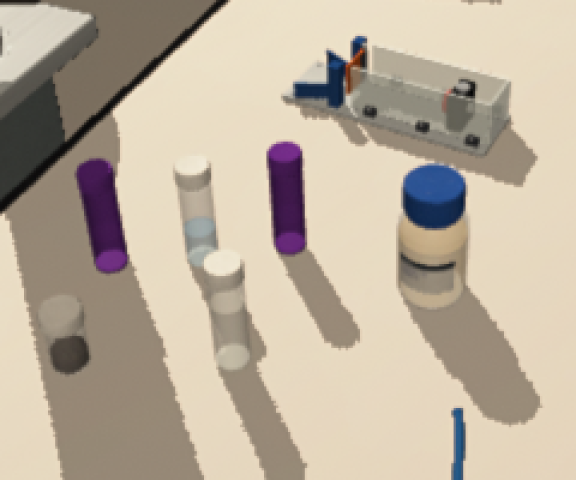

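View pics/c2.png

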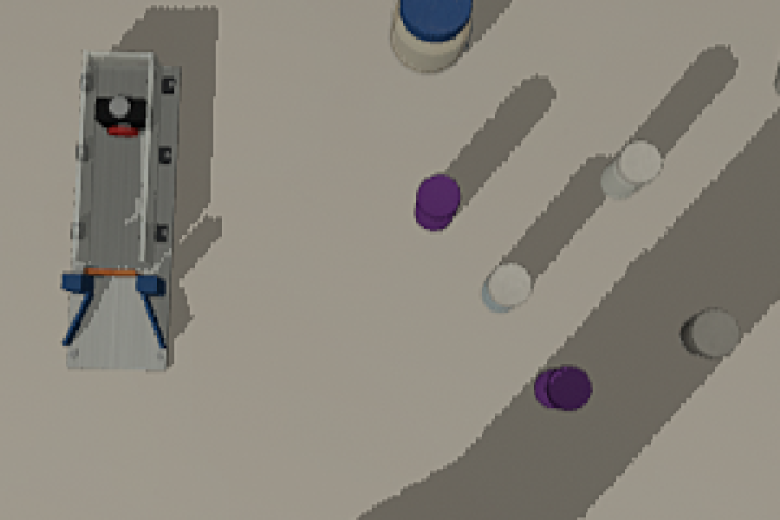

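Side picture candidates for the vial: purple (222,270), clear with blue filling (261,266), purple (300,263), clear with white filling (275,310). The one at (261,266) is mine: blue filling, white cap, near world (0.46,-0.14). The dock lies ahead and left, with its lane roughly along +x. Its red buffer shows at top px (227,230).

```bash
python3 - <<'E'
from h import *
np.set_printoptions(precision=4,suppress=True)
T=lambda u,v,z:ray("top",180+u/2.6,180+v/2.6,z)
S=lambda u,v,z:ray("side",180+u/2.4,180+v/2.4,z)
print("blue cap",T(510,284,.098),S(192,163,.098))
print("white cap",T(637,160,.098),S(223,260,.098)); print("purples",T(439,195,.098),T(569,388,.098))
n=T(167,370,.006);f=T(181,66,.006);m=T(67,367,.006)
print("plate R near,far,L near",n,f,m,"yaw",np.degrees(np.arctan2(*(f-n)[[1,0]])),np.linalg.norm(f-n))
print("posts top",T(76,282,.052),T(150,284,.052)); print("wall tops R/L", T(145,265,.051),T(152,55,.051),T(90,55,.051))
print("screw",T(119,106,.048)); print("buffer front top",T(123,134,.037),"face top",T(122,127,.044))
im=cv2.imread("pics/top1.png")
cv2.imwrite("pics/d.png",cv2.resize(im[190:330,195:260],None,fx=4.2,fy=4.2,interpolation=3))
E
```

```text
blue cap [ 0.4621 -0.1437  0.098 ] [ 0.4646 -0.1394  0.098 ]
white cap [ 0.5394 -0.2288  0.098 ] [ 0.541  -0.2263  0.098 ]
purples [ 0.5205 -0.1006  0.098 ] [ 0.3955 -0.1781  0.098 ]
plate R near,far,L near [0.4158 0.0875 0.006 ] [0.6294 0.075  0.006 ] [0.4198 0.1566 0.006 ] yaw -3.3287592633420098 0.2140339666628953
posts top [0.475  0.1415 0.052 ] [0.4722 0.0921 0.052 ]
wall tops R/L [0.4851 0.0955 0.051 ] [0.6282 0.0893 0.051 ] [0.6295 0.1316 0.051 ]
screw [0.5942 0.1126 0.048 ]
buffer front top [0.5766 0.1117 0.037 ] face top [0.5803 0.1113 0.044 ]
```

View pics/d.png

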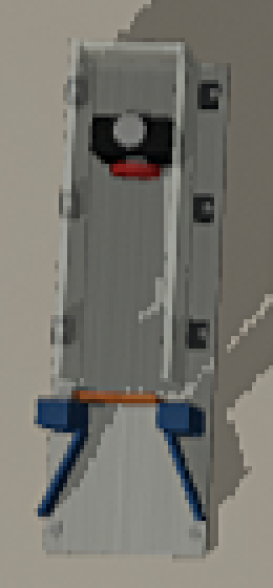

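```bash
python3 -m jog '[-0.03,0.02,0.05,0,0,0,100, -0.06,0.04,0.105,0,0,0,100, -0.09,0.06,0.155,0,0,0,100, -0.12,0.08,0.21,0,0,0,100, -0.15,0.08,0.26,0,0,0,100, -0.18,0.08,0.315,0,0,0,100, -0.2134,0.08,0.3705,0,0,0,100, -0.2134,0.08,0.3705,0,0,0,100, -0.2134,0.08,0.3705,0,0,0,100, -0.2134,0.08,0.3705,0,0,0,100]' 50
python3 - <<'E'
from h import *
np.set_printoptions(precision=4,suppress=True)
o=observe();print(o["t"],o["tool_pos"],o["ee_rot"],o["width"],o["force"])
cv2.imwrite("pics/s2.png",cv2.resize(get_image("side")[180:330,190:350],None,fx=4,fy=4,interpolation=3))
for r in tip_of("side","vial"): print(r["confidence"],w("side",r["location"]))
E
```

```text
t: 2.05
tool_pos: [0.4624, -0.1424, 0.1703]
ee_rot: [-90.0, -0.0, -67.0]
force: [-0.3, 0.9, -0.3]
width: 0.0517
2.05 [ 0.4624 -0.1424  0.1703] [-90.0165  -0.0077 -67.0235] 0.05168911744225881 [-0.267   0.8698 -0.3324]
0.77 [ 0.4622 -0.1386  0.0021]
0.62 [ 0.526 -0.097 -0.003]
0.59 [ 0.3986 -0.1767  0.0013]
0.23 [0.443  0.1263 0.0077]
```

View pics/s2.png

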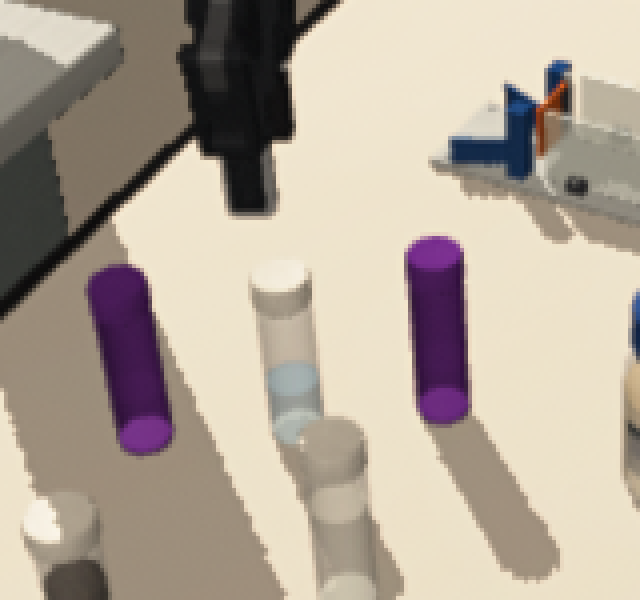

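The crop shows the gripper above the clear blue-filled vial (crop (290,350)), with the purple ones well to either side. I'll descend and grip.

```bash
python3 -m jog '[0,0.04,0,0,0,0,100, 0,0.07,0,0,0,0,100, 0,0.09,0,0,0,0,100, 0,0.0975,0,0,0,0,100, 0,0.0975,0,0,0,0,100, 0,0.0975,0,0,0,0,255, 0,0.0975,0,0,0,0,255, 0,0.0975,0,0,0,0,255, 0,0.0975,0,0,0,0,255, 0,0.0975,0,0,0,0,255]' 50
```

```text
t: 3.4
tool_pos: [0.4638, -0.1417, 0.074]
ee_rot: [-89.9, -0.1, -66.9]
force: [-1.3, 0.0, 6.3]
width: 0.027
```

```bash
python3 -m jog '[0,-0.04,0,0,0,0,255, 0,-0.07,0,0,0,0,255, -0.05,-0.07,0.016,0,-0.16,0,255, -0.10,-0.07,0.033,0,-0.32,0,255, -0.15,-0.07,0.05,0,-0.48,0,255, -0.20,-0.07,0.066,0,-0.64,0,255, -0.25,-0.07,0.083,0,-0.80,0,255, -0.25,-0.07,0.083,0,-0.96,0,255, -0.25,-0.07,0.083,0,-1.11,0,255, -0.25,-0.07,0.083,0,-1.11,0,255]' 50
python3 - <<'E'
from h import *
np.set_printoptions(precision=4,suppress=True)
o=observe();print(o["t"],o["tool_pos"],o["ee_rot"],o["width"],o["force"])
im=get_image("side");cv2.imwrite("pics/s3.png",cv2.resize(im[130:260,250:410],None,fx=4.5,fy=4.5,interpolation=3))
for r in tip_of("side","vial"): print(r["confidence"],w("side",r["location"]))
E
```

```text
t: 4.65
tool_pos: [0.4411, 0.1214, 0.1427]
ee_rot: [-90.0, 0.0, -3.4]
force: [-0.1, -0.3, -0.3]
width: 0.0268
4.65 [0.4411 0.1214 0.1427] [-90.0039   0.0135  -3.3751] 0.026840870475569205 [-0.1244 -0.3122 -0.2797]
0.97 [ 0.5237 -0.0935 -0.0035]
0.85 [ 0.403  -0.1759  0.0006]
0.61 [0.4416 0.1211 0.0709]
```

View pics/s3.png

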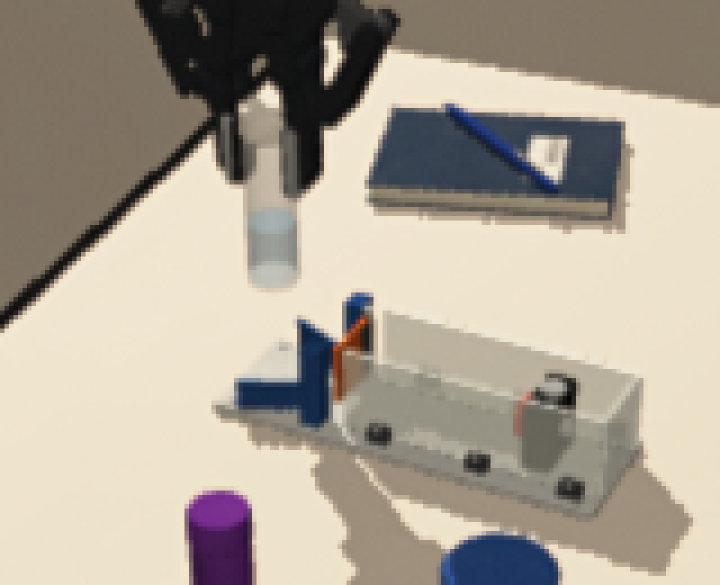

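The vial hangs upright between the pads over the entry (crop (272,240)). I'll lower it.

```bash
python3 -m jog '[0,0.03,0,0,0,0,255, 0,0.05,0,0,0,0,255, 0,0.056,0,0,0,0,255, 0,0.058,0,0,0,0,255, 0,0.059,0,0,0,0,255, 0,0.060,0,0,0,0,255, 0,0.0605,0,0,0,0,255, 0,0.061,0,0,0,0,255, 0,0.0615,0,0,0,0,255, 0,0.0615,0,0,0,0,255]' 50
```

```text
t: 6.0
tool_pos: [0.4413, 0.1211, 0.0812]
ee_rot: [-90.0, 0.0, -3.3]
force: [-0.9, 0.3, -0.7]
width: 0.0269
```

```bash
python3 -m jog '[0,0.0002,0,0,0,0,255, 0,0.0004,0,0,0,0,255, 0,0.0006,0,0,0,0,255, 0,0.0008,0,0,0,0,255, 0,0.001,0,0,0,0,255, 0,0.0012,0,0,0,0,255, 0,0.0012,0,0,0,0,255, 0,0.0012,0,0,0,0,255, 0,0.0012,0,0,0,0,255, 0,0.0012,0,0,0,0,255]' 50
```

```text
t: 7.25
tool_pos: [0.4414, 0.1211, 0.0801]
ee_rot: [-90.0, -0.0, -3.3]
force: [-0.5, -0.0, -0.9]
width: 0.0268
```

```bash
python3 -m jog '[0,0.0002,0,0,0,0,255, 0,0.0004,0,0,0,0,255, 0,0.0006,0,0,0,0,255, 0,0.0008,0,0,0,0,255, 0,0.001,0,0,0,0,255, 0,0.0011,0,0,0,0,255, 0,0.0012,0,0,0,0,255, 0,0.0012,0,0,0,0,255, 0,0.0012,0,0,0,0,255, 0,0.0012,0,0,0,0,255]' 50
python3 - <<'E'
from h import *
np.set_printoptions(precision=4,suppress=True)
o=observe();print(o["tool_pos"],o["force"],o["torque"])
im=get_image("top");cv2.imwrite("pics/t4.png",cv2.resize(im[190:340,190:290],None,fx=4,fy=4,interpolation=3))
im=get_image("side");cv2.imwrite("pics/s4.png",cv2.resize(im[150:260,270:400],None,fx=5,fy=5,interpolation=3))
E
```

```text
t: 8.5
tool_pos: [0.4414, 0.1212, 0.0799]
ee_rot: [-90.0, -0.0, -3.3]
force: [-3.7, -0.7, 9.6]
width: 0.027
[0.4414 0.1212 0.0799] [-3.699  -0.669   9.6046] [-0.2149  0.9463  0.0332]
```

View pics/s4.png

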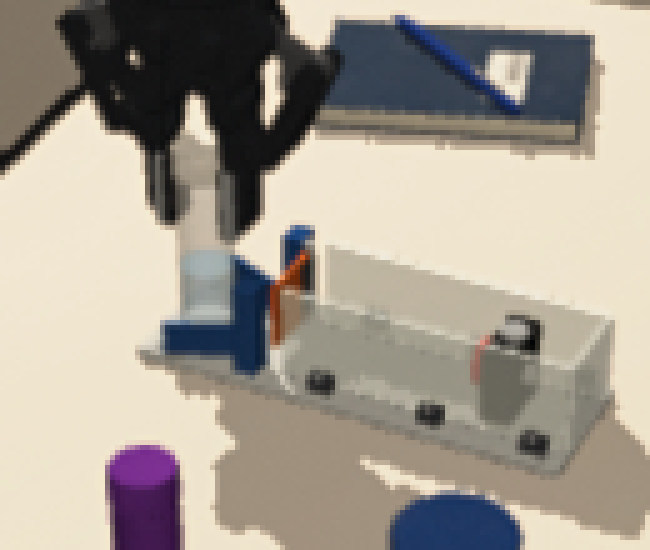

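The vial stands on the entry floor, upright, with the fingertips above the post tops (crop (200,300)). I felt about 9 N on the floor, so I'll lift 0.8 mm and slide along the lane.

```bash
python3 -m jog '[0,-0.0008,0,0,0,0,255, 0.003,-0.0008,0,0,0,0,255, 0.006,-0.0008,0,0,0,0,255, 0.009,-0.0008,0,0,0,0,255, 0.012,-0.0008,0,0,0,0,255, 0.015,-0.0008,0,0,0,0,255, 0.018,-0.0008,0,0,0,0,255, 0.021,-0.0008,0,0,0,0,255, 0.024,-0.0008,0,0,0,0,255, 0.024,-0.0008,0,0,0,0,255]' 50
```

```text
t: 9.85
tool_pos: [0.4654, 0.1199, 0.08]
ee_rot: [-90.0, 0.0, -3.3]
force: [-2.6, -0.3, 6.0]
width: 0.0267
```

```bash
python3 -m jog '[0.002,0,0,0,0,0,255, 0.004,0,0,0,0,0,255, 0.006,0,0,0,0,0,255, 0.008,0,0,0,0,0,255, 0.010,0,0,0,0,0,255, 0.012,0,0,0,0,0,255, 0.014,0,0,0,0,0,255, 0.016,0,0,0,0,0,255, 0.018,0,0,0,0,0,255, 0.018,0,0,0,0,0,255]' 50
python3 - <<'E'
from h import *
im=get_image("top");cv2.imwrite("pics/t5.png",cv2.resize(im[190:340,190:290],None,fx=4,fy=4,interpolation=3))
o=observe();print(o["force"],o["torque"])
E
```

```text
t: 11.1
tool_pos: [0.4822, 0.1188, 0.08]
ee_rot: [-90.0, 0.1, -3.3]
force: [-6.0, 0.4, 9.7]
width: 0.0267
[-5.58080666  0.12078774  7.96255109] [ 2.18406120e-02  1.55785045e+00 -1.33201760e-04]
```

```bash
python3 -m jog '[0.002,-0.0003,0,0,0,0,255, 0.004,-0.0006,0,0,0,0,255, 0.007,-0.0006,0,0,0,0,255, 0.010,-0.0006,0,0,0,0,255, 0.013,-0.0006,0,0,0,0,255, 0.016,-0.0006,0,0,0,0,255, 0.019,-0.0006,0,0,0,0,255, 0.022,-0.0006,0,0,0,0,255, 0.025,-0.0006,0,0,0,0,255, 0.025,-0.0006,0,0,0,0,255]' 50
python3 - <<'E'
from h import *
im=get_image("side");cv2.imwrite("pics/s5.png",cv2.resize(im[150:260,270:400],None,fx=5,fy=5,interpolation=3))
o=observe();print(o["force"],o["torque"])
E
```

```text
t: 12.4
tool_pos: [0.5088, 0.1172, 0.0803]
ee_rot: [-90.0, -0.0, -3.3]
force: [-0.0, -1.4, -1.0]
width: 0.0267
[-0.07695514 -2.11320977 -0.88788473] [-0.43057795  0.00488916 -0.03434346]
```

View pics/s5.png

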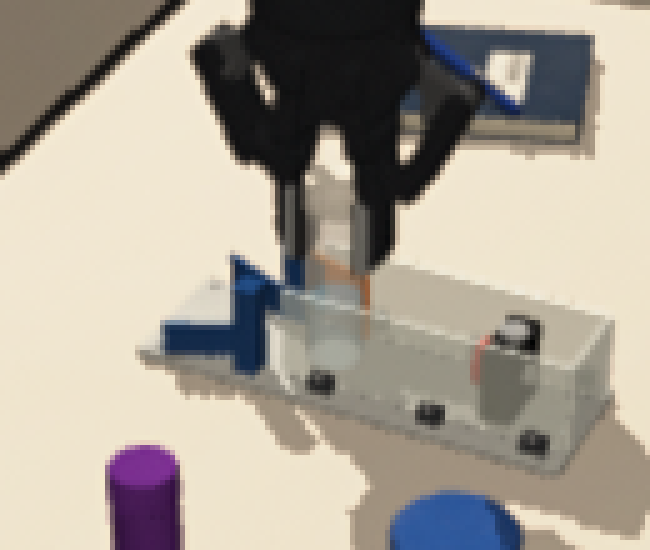

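The flap is swung open along the left wall and the vial is upright in the lane past the posts (crop (335,310)). I'll carry on to just short of the buffer.

```bash
python3 -m jog '[0.004,0,0,0,0,0,255, 0.009,0,0,0,0,0,255, 0.014,0,0,0,0,0,255, 0.019,0,0,0,0,0,255, 0.024,0,0,0,0,0,255, 0.029,0,0,0,0,0,255, 0.034,0,0,0,0,0,255, 0.038,0,0,0,0,0,255, 0.041,0,0,0,0,0,255, 0.041,0,0,0,0,0,255]' 50
```

```text
t: 13.7
tool_pos: [0.5493, 0.1149, 0.0803]
ee_rot: [-90.0, 0.0, -3.3]
force: [0.7, 0.1, -0.9]
width: 0.0269
```

```bash
python3 -m jog '[0.0005,0,0,0,0,0,255, 0.001,0,0,0,0,0,255, 0.0015,0,0,0,0,0,255, 0.002,0,0,0,0,0,255, 0.0025,0,0,0,0,0,255, 0.003,0,0,0,0,0,255, 0.0035,0,0,0,0,0,255, 0.004,0,0,0,0,0,255, 0.004,0,0,0,0,0,255, 0.004,0,0,0,0,0,255]' 50
python3 - <<'E'
from h import *
im=get_image("top");cv2.imwrite("pics/t6.png",cv2.resize(im[190:310,190:280],None,fx=5,fy=5,interpolation=3))
im=get_image("side");cv2.imwrite("pics/s6.png",cv2.resize(im[170:260,300:400],None,fx=6,fy=6,interpolation=3))
o=observe();print(o["force"],o["torque"])
E
```

```text
t: 14.95
tool_pos: [0.5532, 0.1146, 0.0803]
ee_rot: [-90.0, 0.0, -3.3]
force: [-0.6, -0.6, -0.9]
width: 0.0269
[ 0.08597723 -0.32280634 -0.1787168 ] [0.00153107 0.04311978 0.0136569 ]
```

View pics/s6.png

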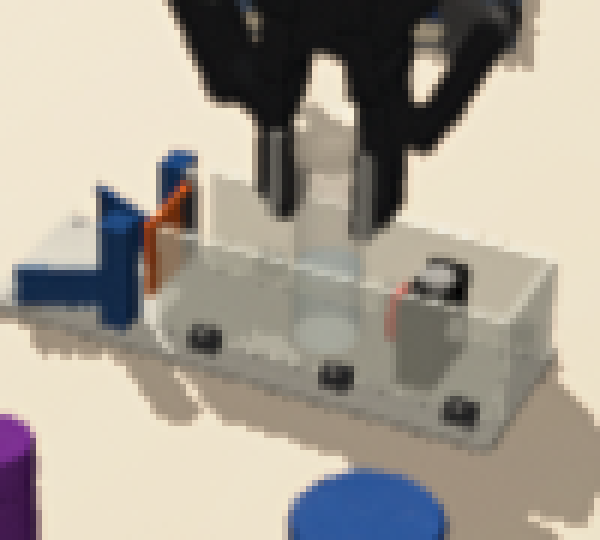

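The flap has shut again behind the vial (crop (165,235)). The vial is about 10 mm short of the red buffer (edges at crop x 360 and 388).

```bash
python3 -m jog '[0.0006,0,0,0,0,0,255, 0.0012,0,0,0,0,0,255, 0.0018,0,0,0,0,0,255, 0.0024,0,0,0,0,0,255, 0.003,0,0,0,0,0,255, 0.0036,0,0,0,0,0,255, 0.0042,0,0,0,0,0,255, 0.0048,0,0,0,0,0,255, 0.005,0,0,0,0,0,255, 0.005,0,0,0,0,0,255]' 50
```

```text
t: 16.3
tool_pos: [0.5582, 0.1143, 0.0803]
ee_rot: [-90.0, 0.0, -3.3]
force: [-0.2, 0.2, -1.2]
width: 0.0271
```

```bash
python3 -m jog '[0.0002,0,0,0,0,0,255, 0.0004,0,0,0,0,0,255, 0.0006,0,0,0,0,0,255, 0.0008,0,0,0,0,0,255, 0.001,0,0,0,0,0,255, 0.0012,0,0,0,0,0,255, 0.0014,0,0,0,0,0,255, 0.0016,0,0,0,0,0,255, 0.0016,0,0,0,0,0,255, 0.0016,0,0,0,0,0,255]' 50
```

```text
t: 17.55
tool_pos: [0.5597, 0.1142, 0.0803]
ee_rot: [-90.0, 0.0, -3.3]
force: [0.5, -0.9, -0.7]
width: 0.027
```

```bash
python3 -m jog '[0.0002,0,0,0,0,0,255, 0.0004,0,0,0,0,0,255, 0.0006,0,0,0,0,0,255, 0.0008,0,0,0,0,0,255, 0.001,0,0,0,0,0,255, 0.0012,0,0,0,0,0,255, 0.0012,0,0,0,0,0,255, 0.0012,0,0,0,0,0,255, 0.0012,0,0,0,0,0,255, 0.0012,0,0,0,0,0,255]' 50
```

```text
t: 18.8
tool_pos: [0.561, 0.1142, 0.0803]
ee_rot: [-90.0, 0.0, -3.3]
force: [-1.1, 0.2, -0.5]
width: 0.0267
```

```bash
python3 -m jog '[0.0002,0,0,0,0,0,255, 0.0004,0,0,0,0,0,255, 0.0006,0,0,0,0,0,255, 0.0008,0,0,0,0,0,255, 0.001,0,0,0,0,0,255, 0.001,0,0,0,0,0,255, 0.001,0,0,0,0,0,255, 0.001,0,0,0,0,0,255, 0.001,0,0,0,0,0,255, 0.001,0,0,0,0,0,255]' 50
```

```text
t: 20.05
tool_pos: [0.5619, 0.1141, 0.0803]
ee_rot: [-90.0, 0.0, -3.3]
force: [0.4, -1.6, -1.3]
width: 0.027
```

```bash
python3 -m jog '[0.0002,0,0,0,0,0,255, 0.0004,0,0,0,0,0,255, 0.0006,0,0,0,0,0,255, 0.0008,0,0,0,0,0,255, 0.001,0,0,0,0,0,255, 0.001,0,0,0,0,0,255, 0.001,0,0,0,0,0,255, 0.001,0,0,0,0,0,255, 0.001,0,0,0,0,0,255, 0.001,0,0,0,0,0,255]' 50
```

```text
t: 21.3
tool_pos: [0.563, 0.1141, 0.0803]
ee_rot: [-90.0, -0.0, -3.3]
force: [0.2, 0.7, -1.2]
width: 0.0268
```

```bash
python3 -m jog '[0.0002,0,0,0,0,0,255, 0.0004,0,0,0,0,0,255, 0.0006,0,0,0,0,0,255, 0.0008,0,0,0,0,0,255, 0.001,0,0,0,0,0,255, 0.001,0,0,0,0,0,255, 0.001,0,0,0,0,0,255, 0.001,0,0,0,0,0,255, 0.001,0,0,0,0,0,255, 0.001,0,0,0,0,0,255]' 50
```

```text
t: 22.55
tool_pos: [0.5639, 0.114, 0.0803]
ee_rot: [-90.0, 0.0, -3.3]
force: [-0.6, -0.2, -1.1]
width: 0.027
```

```bash
python3 -m jog '[0.0002,0,0,0,0,0,255, 0.0004,0,0,0,0,0,255, 0.0006,0,0,0,0,0,255, 0.0008,0,0,0,0,0,255, 0.001,0,0,0,0,0,255, 0.001,0,0,0,0,0,255, 0.001,0,0,0,0,0,255, 0.001,0,0,0,0,0,255, 0.001,0,0,0,0,0,255, 0.001,0,0,0,0,0,255]' 50
```

```text
t: 23.8
tool_pos: [0.5649, 0.1139, 0.0803]
ee_rot: [-90.0, 0.0, -3.3]
force: [0.4, -0.4, -0.5]
width: 0.0272
```

```bash
python3 -m jog '[0.0002,0,0,0,0,0,255, 0.0004,0,0,0,0,0,255, 0.0006,0,0,0,0,0,255, 0.0008,0,0,0,0,0,255, 0.001,0,0,0,0,0,255, 0.001,0,0,0,0,0,255, 0.001,0,0,0,0,0,255, 0.001,0,0,0,0,0,255, 0.001,0,0,0,0,0,255, 0.001,0,0,0,0,0,255]' 50
```

```text
t: 25.05
tool_pos: [0.5658, 0.1139, 0.0802]
ee_rot: [-90.0, 0.0, -3.3]
force: [-1.7, -0.2, 0.8]
width: 0.0269
```

```bash
python3 -m jog '[0.0001,0,0,0,0,0,255, 0.0002,0,0,0,0,0,255, 0.0003,0,0,0,0,0,255, 0.0004,0,0,0,0,0,255, 0.0005,0,0,0,0,0,255, 0.0005,0,0,0,0,0,255, 0.0005,0,0,0,0,0,255, 0.0005,0,0,0,0,0,255, 0.0005,0,0,0,0,0,255, 0.0005,0,0,0,0,0,255]' 50
python3 -c "
from h import *
print(observe()['force'],observe()['torque'])"
```

```text
t: 26.3
tool_pos: [0.566, 0.1139, 0.0802]
ee_rot: [-90.0, 0.1, -3.3]
force: [-5.6, 0.8, 2.2]
width: 0.0269
[-5.61722779  0.83391766  2.24038397] [0.04494903 1.20102297 0.01681268]
```

```bash
python3 -m jog '[0.0001,0,0,0,0,0,255, 0.0001,0,0,0,0,0,255, 0.0001,0,0,0,0,0,255, 0.0001,0,0,0,0,0,255, 0.0001,0,0,0,0,0,255, 0.0001,0,0,0,0,0,255, 0.0001,0,0,0,0,0,255, 0.0001,0,0,0,0,0,255, 0.0001,0,0,0,0,0,255, 0.0001,0,0,0,0,0,255]' 50
python3 -c "
from h import *
print(observe()['force'],observe()['torque'])"
```

```text
t: 27.55
tool_pos: [0.566, 0.1139, 0.0801]
ee_rot: [-90.0, 0.1, -3.3]
force: [-6.0, 1.0, 1.2]
width: 0.0271
[-6.01763914  0.96561814  1.17119282] [ 1.11439423e-01  1.27703374e+00 -1.23674130e-03]
```

6 N held for over a second. I'll ease off, then open gradually.

```bash
python3 -m jog '[-0.0003,0,0,0,0,0,255, -0.0005,0.0002,0,0,0,0,255, -0.0005,0.0002,0,0,0,0,180, -0.0005,0.0002,0,0,0,0,165, -0.0005,0.0002,0,0,0,0,155, -0.0005,0.0002,0,0,0,0,145, -0.0005,0.0002,0,0,0,0,135, -0.0005,0.0002,0,0,0,0,125, -0.0005,0.0002,0,0,0,0,115, -0.0005,0.0002,0,0,0,0,110]' 20
python3 - <<'E'
from h import *
im=get_image("side");cv2.imwrite("pics/s7.png",cv2.resize(im[160:260,290:400],None,fx=6,fy=6,interpolation=3))
o=observe();print(o["force"],o["torque"],o["width"])
E
```

```text
t: 28.8
tool_pos: [0.566, 0.1139, 0.0801]
ee_rot: [-90.0, 0.0, -3.3]
force: [0.2, -0.4, -0.4]
width: 0.0484
[-0.51449568 -0.11280559  0.05458729] [-0.00371196 -0.03276757  0.00034181] 0.048450688647162315
```

View pics/s7.png

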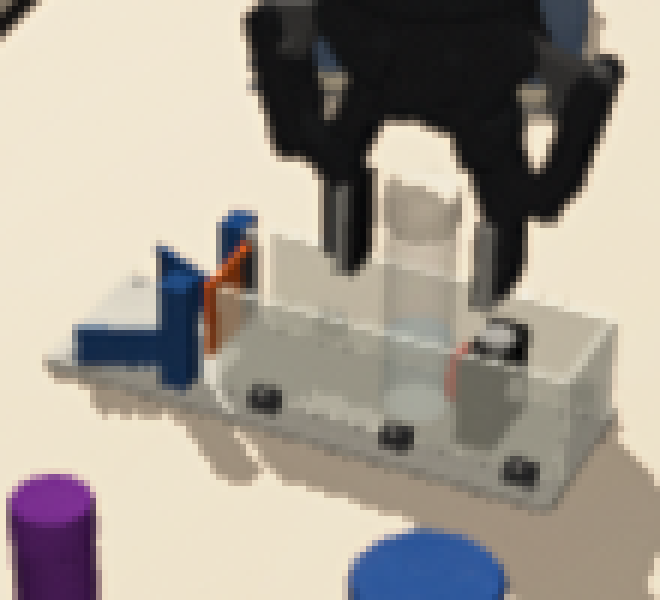

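The vial stands free and upright against the red buffer (crop (420,300)), with clearance to both pads and the flap shut. I'll retract straight up.

```bash
python3 -m jog '[0,-0.005,0,0,0,0,110, 0,-0.015,0,0,0,0,110, 0,-0.03,0,0,0,0,110, 0,-0.05,0,0,0,0,110, 0,-0.07,0,0,0,0,110, 0,-0.09,0,0,0,0,110, 0,-0.11,0,0,0,0,110, 0,-0.12,0,0,0,0,110, 0,-0.12,0,0,0,0,110, 0,-0.12,0,0,0,0,110]' 20
python3 - <<'E'
from h import *
np.set_printoptions(precision=4,suppress=True)
im=get_image("side");cv2.imwrite("pics/s8.png",cv2.resize(im[130:330,200:420],None,fx=3,fy=3,interpolation=3))
for t in("vial","flap_edge","backstop"):
  for r in tip_of("side",t): print(t,r["confidence"],w("side",r["location"]))
E
```

```text
t: 30.1
tool_pos: [0.5658, 0.1138, 0.1995]
ee_rot: [-90.0, 0.1, -3.3]
force: [0.6, -0.4, 0.2]
width: 0.0486
vial 0.98 [ 0.5217 -0.0984 -0.0037]
vial 0.9 [ 0.3992 -0.1778  0.0019]
vial 0.57 [0.5647 0.1125 0.0063]
flap_edge 0.56 [ 0.5429 -0.2281 -0.0049]
flap_edge 0.44 [0.4847 0.1073 0.0317]
backstop 0.59 [0.5855 0.117  0.0044]
```

View pics/s8.png

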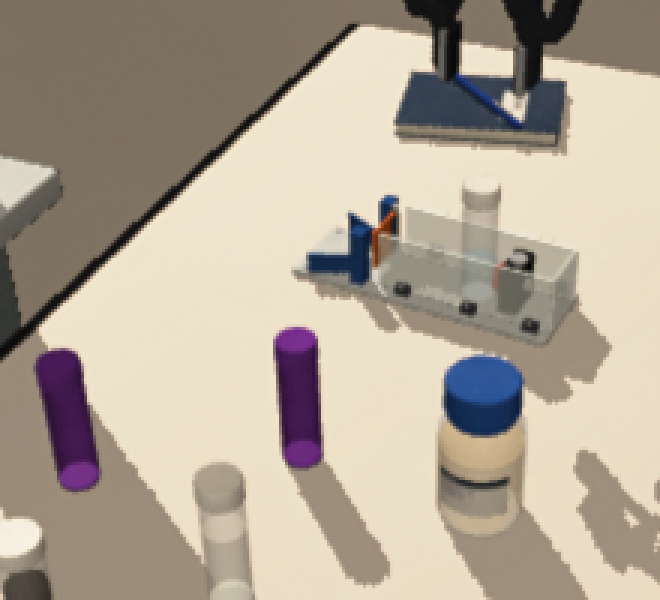

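The vial stands upright at the buffer (crop (480,230)), the flap is shut (385,235), the bystanders are in place and the gripper is clear. I'm handing the job in.

```bash
python3 -c "
from workcell import *
print(sign_off())"
```

```text
the job is handed in; nothing more can be done
None
```

The blue-filled vial is standing at the backstop's buffer, released, with the flap shut behind it, and I handed the job in at about 30 s. I set it on the dock's entry and slid it upright along the lane through the flap. I then pressed it against the buffer at about 5.6 to 6.0 N for over a second, let go and retracted straight up.

- **Last checks:** the final picture shows the vial upright at the red buffer and the flap shut. The other vial, the jar and the bottle were where they started, and the gripper was well clear. The network put the vial's foot at (0.565, 0.113, 0.006), about 21 mm before its estimate of the block's face, inside the 15 to 35.5 mm window.
- **Less certain:** the vial pressed on the dock's floor at up to about 10 N at the entry and gateway before I raised it slightly. From there it may have run a fraction of a millimetre above the floor until the buffer. I judged the flap from the pictures, since its angle is not reported, and forces were read only at the end of each move. `sign_off` gave no verdict.

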